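# Wedge the gel cassette tight in the electrophoresis tank

## Task

Take the green clamping wedge out of the white drying rack and slide it, flat face towards the blue gel cassette, down into the one gap of the clear electrophoresis tank that is wide enough for it: between the cassette and the tank wall, not the narrow slit beside the orange blanking plate, which the wedge must not be pushed against. Press the wedge down firmly, but without ramming it, until the cassette is clamped upright and flush against the black rubber seal of the core, and finish while still gripping the wedge by its handle and holding the cassette clamped; do not let go. Leave the Petri dish, the jar and the slide box where they are.

Things in the scene. Friction and masses are not known exactly. Their poses are not given: they have to be found in the camera images.
- tank: clear plastic tank, fixed, open at the top, 116 (its x) by 132 (its y) by 100 mm high; origin at the centre of its underside on the bench; floor top 8 mm up. The core stands in its middle; on each side of it a plate stands in a channel 12 mm wide (|x| = 24 to 36 mm, lips 92 mm apart along y): gel cassette on one side, blanking plate on the other, either way round
- core: black frame fixed in the tank, same origin and axes; 44 mm along x, 103 mm along y, top 100 mm above the bench, two terminal pins up to 114 mm at y = 46 and -46 mm. Black rubber seals on both sides, sealing faces at x = 24 and -24 mm
- gap_a (a point): rim height (98 mm above the bench), gap on the tank's +x side, x = 42, y = 0 mm in the tank's frame. Two sloping ribs on the wall (y = 26 and -26 mm) bound the gap outwards: rib face at |x| = 41 mm + 0.1405 times (height above the bench - 18 mm), so 52 mm at the rim. A wedge pushed down along the ribs moves inwards and pushes the cassette 2 mm in 14 mm of travel
- gap_b (a point): the same for the gap on the tank's -x side, x = -42 mm. In either gap, when the cassette is flush, the wedge sits with its underside about 18 mm (17 to 20) above the bench, flat face at |x| = 32 mm, y = 0, tapered face on the ribs; it jams there by friction, above the floor. Clamping firmly takes 15 to 20 N of downward push
- cassette: blue translucent gel cassette with ivory edges, loose plate 8 mm (its x) by 100 mm (its y) by 90 mm high, about 120 g, origin at the centre of its underside; stands upright in its channel on the tank floor (top 98 mm above the bench), at the start about 2 mm away from the seal, so that the gap between it and the ribs is about 18 mm at the rim. Same on both faces
- cassette_mid (a point): centre of the cassette, 45 mm above its underside
- blank: orange blanking plate, 11 by 100 by 90 mm with a rail along its top edge 32 mm thick (its x), 70 mm long; fills the other channel and leaves only a slit of about 6 mm to the ribs. Origin at the centre of its underside. Must be left alone
- wedge: green plastic wedge, about 140 g, upright in the rack, underside 10 mm above the bench. Blade 76 mm wide (its y), 80 mm high, 9 mm thick at the bottom, 20 mm at its top. Origin: middle of the bottom edge of the flat face. The flat upright face is x = 0 and looks to -x, the tapered face (8 degrees) looks to +x
- wedge_grip (a point): in the handle block on top of the wedge, 115 mm above its underside, x = 10 mm, y = 0 in its frame. Block 16 mm thick (x = 2 to 18 mm), 40 mm wide (y), from 78 to 130 mm above the underside; pinch it from above, either way across, fingertips at least 90 mm above the underside so that they clear the tank's rim at the end
- wedge_face (a point): on the flat face of the wedge, 35 mm above its underside, y = 0
- rack: white drying rack, fixed, 112 by 100 mm, base 10 mm thick, with prongs up to 55 mm above the bench; origin at the centre of its underside. The wedge stands in the middle slot (16 mm wide), along the rack's y, flat face to the rack's -x; pull it straight up at least 50 mm. Three glass plates in other slots reach 82 mm above the bench
- petri_dish: closed Petri dish, 92 mm across, 16 mm high, loose, origin at the centre of its underside; leave it alone
- jar: glass jar with flat lid, 90 mm across, 74 mm high, loose, origin at the centre of its underside; leave it alone
- slide_box: white box for slides, 83 by 103 by 30 mm, loose, origin at the centre of its underside; leave it alone
Not all that is in view belongs to the job. What is shaped like the tank but pink or purple is not meant.

How it is judged (in metres and radians):
On the way, in this order (a step that is already met when the one before it is completed fails the run):
1. the wedge is drawn clear of the rack in the gripper (z of wedge in the frame of rack above 0.06 m and contact force between the fingers and wedge above 2 N), for 0.1 s.
2. the wedge has entered the gap beside the cassette, flat face towards it (z of wedge in the frame of tank below 0.07 m and horizontal distance between wedge_face and cassette_mid below 0.02 m and angle between the x axis of wedge and the x axis of tank, either way round below 0.15 rad), for 0.1 s.
At the end, for the whole second after the job is handed in: cassette within 1 mm of flush on the seal, square and upright within 0.02 rad, pressed with over 3 N; wedge between it and the ribs, flat face to it, underside under 27 mm above the bench, within 10 mm of centre, square within 0.08 rad, at rest and still gripped (over 4 N) (x of cassette_mid in the frame of tank between -0.029 and 0.029 m and angle between the x axis of cassette and the x axis of tank, either way round below 0.02 rad and angle between cassette's own z axis and vertical below 0.02 rad and z of cassette in the frame of tank below 0.012 m and contact force between cassette and core above 3 N and contact force between wedge and cassette above 3 N and z of wedge in the frame of tank below 0.027 m and horizontal distance between wedge_face and cassette_mid below 0.011 m and angle between the x axis of wedge and the x axis of tank, either way round below 0.08 rad and contact force between the fingers and wedge above 4 N and linear speed of wedge below 0.02 m/s); the arm keeps its last pose, push and grip.
It fails at once if the wedge is pushed against the blanking plate (over 3 N) (contact force between wedge and blank above 3 N).
It fails at once if the cassette is rammed against the core (over 120 N) (contact force between cassette and core above 120 N).
It fails at once if the Petri dish, the jar or the slide box is moved more than 20 mm (distance of any of petri_dish, jar, slide_box from where it was at the start of the episode above 0.02 m).
It also fails if it takes over 45 s, if anything falls off the work surface, if the arm or the gripper's body presses on something with over 40 N, if the wrist force passes 120 N, or if a joint passes its speed limit or range.

## Robot

A 6-joint arm with a two-finger parallel gripper is mounted at the origin on the work surface. World frame = base frame: x ahead of the robot, y to its left, z up, the work surface at z = 0. Lengths are in m, angles in degrees, forces in N, time in s.
With the tool pointing down it reaches from about 0.325 to 0.925 m from the base axis. Payload 3.1 kg.
Tool frame: the origin (TCP) lies midway between the tips of the shut fingers; the grasp point (between the pads) lies 19 mm behind it; z points along the fingers, y is the direction in which the jaws open and shut (so a half turn about z gives the same grasp; the last joint's range is limited). The gripper opens to 85 mm and grips with 20 to 120 N. Pads are 22 mm wide; open, the fingers measure 114 mm over their backs; the gripper's body (76 mm by 85 mm) begins 54 mm behind the grasp point. The pads swing forward as they close: fully open they stand 13 mm farther back than shut.
Start: joints at [-74.84, 12.427, 92.441, -0, 75.132, -6.429], TCP at [0.23, -0.581, 0.231] pointing down, gripper open.
Joint ranges: [-157.48, 157.48], [-44.54, 120.13], [17.64, 146.25], [-64.5, 244.5], [7.68, 150.69], [-147.95, 147.95]. Speed limits (degrees/s): [159.86, 159.86, 180, 180, 180, 180].

## Interface

Orientations are given as [roll, pitch, yaw] about the fixed x, y, z axes, in that order (R = Rz(yaw) Ry(pitch) Rx(roll)).
In Python, from rig import arm, cams, workorder gives the robot as it stands.
- The arm moves only by the tool play_rows, never from a script. Its arguments are lists of equal length, an entry for each row: "travel": the shift along the world's x, y, z in mm, a list of three; "turn": the turn, a rotation vector about the world's x, y, z in rad, a list of three; "gripper": the finger opening in mm, from 0 to 85.4. In form: {"travel": [[x, y, z], ...], "turn": [[ax, ay, az], ...], "gripper": [gripper, ...]}. A call has exactly 8 rows; each row is the pose to reach, as a shift and turn from the pose measured when the call began; what a row does not reach only later rows make up. A row lasts 1/12 s, in which the tool goes at most 41.7 mm and 7.16 degrees, less where a joint would pass 70% of its speed; a pose out of reach is approached as far as the arm can. A call with a gripper value outside its range is refused whole. The fingers move at their own pace and stop on an object; the grip force is fixed at half the most. Time passes only in rows, so rows that repeat a pose let the fingers close, or fill a call up. It gives the time, the measured TCP pose, the force and the opening at its end, in the units of the state.
- arm.observe(): the state, without advancing time (a new reading comes with each control period).
- cams.get_image(name): name is "side" or "top"; returns a dict with "image" (420x560x3 uint8, red, green, blue), "fx", "fy", "cx", "cy" (pixels), "rvec" (rotation vector, rad) and "tvec" (3), from world to camera coordinates, as OpenCV has them. Camera axes: x right, y down, z forward; pixel columns grow to the right and rows downward; lengths in m; the calibration is good to about 2 mm. A picture is of the moment at which its call begins. There is no depth.
- workorder.close_job(): hands the job in, once; it reports no verdict.
The state is a dict: "time": time; "joint_pos": joint angles; "qvel": joint speeds; "joint_torque": joint torques, N m; "tool_pos": TCP position; "eef_rot": TCP orientation; "wrist_force": force on the tool from outside, world axes, zero at the start; "ft_torque": the same for the moment, N m; "width": opening from 0.0 (shut) to 1.0 (fully open).
Only numpy, scipy, OpenCV 4.12 (cv2) and the standard library are available. Lean on these libraries where they do the work, as an engineer would, in place of code of your own. Each camera call takes 0.05 s, during which the arm holds its last target.

## Working session

There is one attempt and no reset: what is moved stays moved. The work goes in short steps, Python scripts to look and compute and a tool call to move; the robot and the scene stay as the last step left them, time stands still between calls to the robot, and variables do not carry over. Pictures are saved under pics/ and viewed, and the job is handed in when it is done.

Besides the shell and the picture viewer there is one more tool, called as name(argument=value, ...) on one line, values as JSON. play_rows: Moves the arm, as the interface text tells. Its arguments: {"type":"object","properties":{"travel":{"type":"array"},"turn":{"type":"array"},"gripper":{"type":"array"}},"required":["travel","turn","gripper"]}

```bash
ls; mkdir -p pics; python3 - <<'E'
from rig import arm,cams
import cv2,numpy as np
print(arm.observe())
for n in("side","top"):
    d=cams.get_image(n);cv2.imwrite(f"pics/{n}0.png",d["image"][:,:,::-1])
    R=cv2.Rodrigues(np.array(d["rvec"]))[0];print(n,d["fx"],d["fy"],d["cx"],d["cy"],-R.T@np.array(d["tvec"]).ravel(),R)
E
```

```text
pics
{'time': 0.0, 'joint_pos': array([-7.48423340e+01,  1.24784374e+01,  9.25286725e+01, -8.00914468e-04,
        7.51332373e+01, -6.42643816e+00]), 'qvel': array([ 0.05332895,  0.06557748, -0.04819729, -0.02346375,  0.04326353,
       -0.07024378]), 'joint_torque': array([-4.54583078e-04, -3.96844018e+01, -3.03852010e+01, -5.87827685e-05,
        9.71512782e-03, -2.82066551e-06]), 'tool_pos': array([ 0.22973839, -0.5803586 ,  0.22994834]), 'eef_rot': array([-1.79860448e+02, -1.49399481e-02,  2.15842924e+01]), 'wrist_force': array([-0.1816948 ,  0.38223332, -0.03639322]), 'ft_torque': array([-0.00367618, -0.02124016, -0.0092535 ]), 'width': 1.0009903245815817}
side 482.56746905911547 482.56746905911547 277.3923588568217 209.70910337300717 [0.42254396 1.11670533 1.00593111] [[-9.91388600e-01 -1.30951734e-01  5.36704394e-04]
 [-8.99657983e-02  6.78109208e-01 -7.29434066e-01]
 [ 9.51567113e-02 -7.23200903e-01 -6.84050915e-01]]
top 416.09413308507555 416.09413308507555 276.49250631480754 208.9180783015325 [0.40489893 0.20876513 1.14162883] [[ 0.00882841 -0.99993067  0.00779214]
 [-0.99316069 -0.00967535 -0.11635392]
 [ 0.11642124 -0.00671163 -0.99317725]]
```

View pics/side0.png

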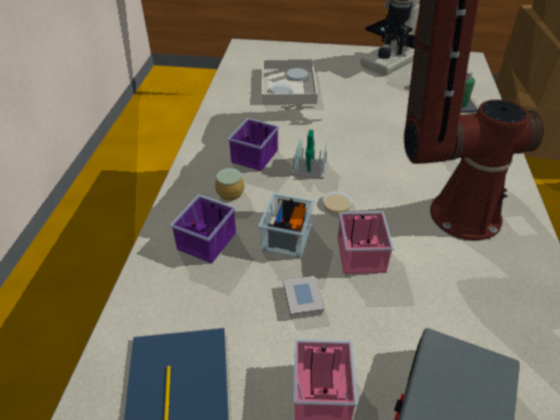

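View pics/top0.png

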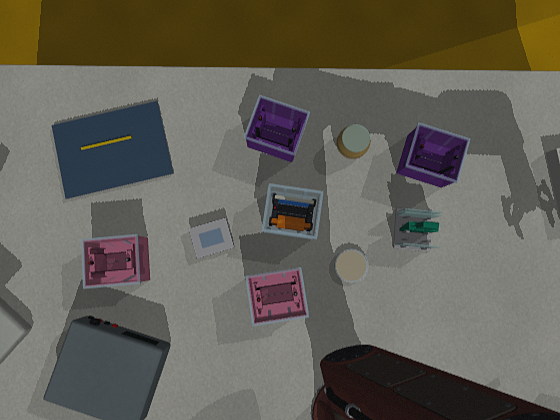

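The top view shows the clear tank near (293,211), with the cassette (blue) on its far (+x world) side and the orange blank on the near side. The rack with the green wedge is near (418,228). I'll zoom in on both.

```bash
python3 - <<'E'
import cv2,numpy as np
t=cv2.imread("pics/top0.png");s=cv2.imread("pics/side0.png")
r=lambda im,x,y,w,h,k:cv2.resize(im[y:y+h,x:x+w],None,fx=k,fy=k,interpolation=cv2.INTER_CUBIC)
a=np.hstack([r(t,253,176,80,75,5),r(t,380,191,80,75,5)]);cv2.imwrite("pics/tz.png",a)
a=np.hstack([r(s,250,180,80,90,5),r(s,275,110,80,90,5)]);cv2.imwrite("pics/sz.png",a)
E
```

```text
(no output)
```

View pics/tz.png

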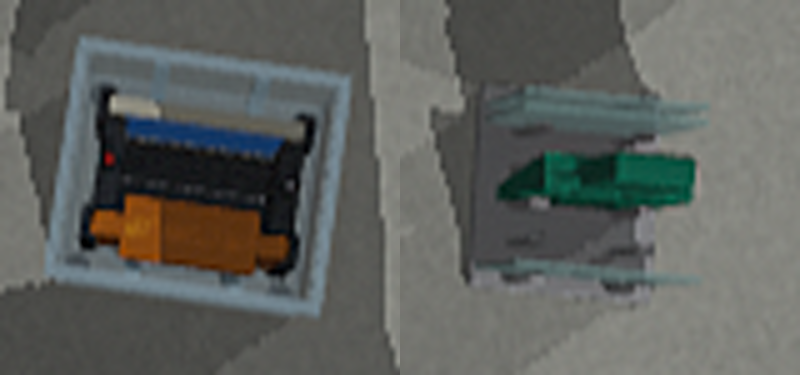

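View pics/sz.png

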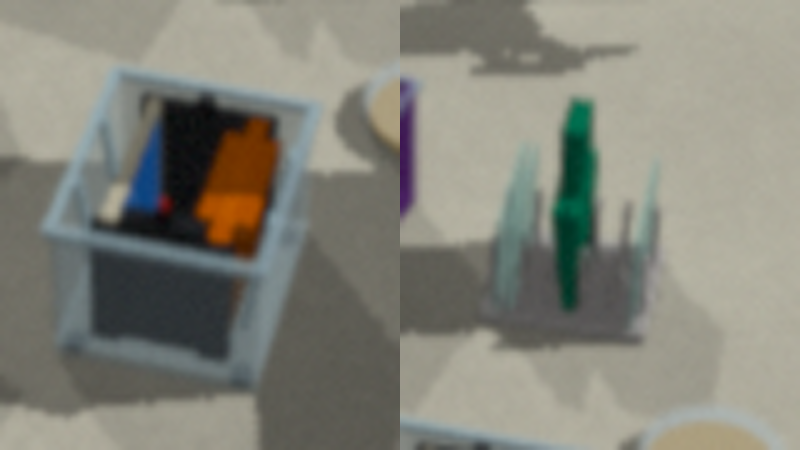

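```bash
cat > h.py <<'E'
import cv2,numpy as np
from rig import cams
def calib(n):
    d=cams.get_image(n);return mk(d),d["image"][:,:,::-1].copy()
def mk(d):
    R=cv2.Rodrigues(np.array(d["rvec"]))[0];t=np.array(d["tvec"]).ravel()
    return dict(K=np.array([[d["fx"],0,d["cx"]],[0,d["fy"],d["cy"]],[0,0,1]]),R=R,t=t,c=-R.T@t)
def cast(C,uv,z):
    uv=np.atleast_2d(np.array(uv,float));p=np.c_[uv,np.ones(len(uv))]
    r=(C["R"].T@np.linalg.inv(C["K"])@p.T).T
    return C["c"]+r*((z-C["c"][2])/r[:,2])[:,None]
def tri(A,a,B,b):
    P=[c["K"]@np.c_[c["R"],c["t"]] for c in(A,B)]
    X=cv2.triangulatePoints(P[0],P[1],np.array(a,float).reshape(2,1),np.array(b,float).reshape(2,1));return (X[:3]/X[3]).ravel()
def proj(C,X):
    p=(C["K"]@(C["R"]@np.atleast_2d(X).T+C["t"][:,None])).T;return p[:,:2]/p[:,2:]
E
python3 - <<'E'
from h import *
C,im=calib("top")
g=lambda u,x0:( (np.array(u,float)+.5)/5-.5)+x0
q=cast(C,g([[82,36],[351,76],[321,317],[47,280]],np.array([253,176])),.1)
print(q,q.mean(0));d=[np.linalg.norm(q[i]-q[(i+1)%4]) for i in range(4)];print(d)
r=lambda im,x,y,w,h,k:cv2.resize(im[y:y+h,x:x+w],None,fx=k,fy=k,interpolation=cv2.INTER_CUBIC)
S,sm=calib("side")
sc=r(sm,295,125,30,50,11)
cv2.imwrite("pics/z2.png",r(im,395,216,50,22,14));cv2.imwrite("pics/z3.png",sc)
E
```

```text
[[0.59357537 0.22133761 0.1       ]
 [0.57439794 0.08471473 0.1       ]
 [0.45222747 0.10023932 0.1       ]
 [0.46946741 0.23750802 0.1       ]] [0.52241705 0.16094992 0.1       ]
[np.float64(0.13796225600506665), np.float64(0.12315289371780731), np.float64(0.13834706930984847), np.float64(0.12515697463938746)]
```

View pics/z2.png

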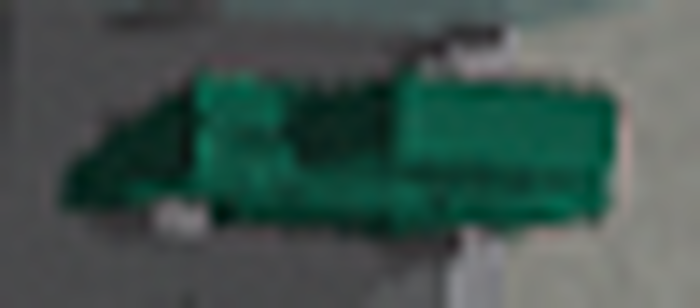

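View pics/z3.png

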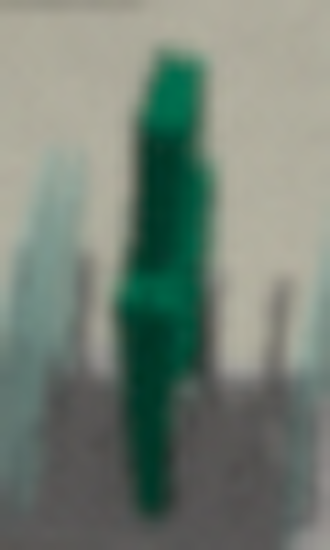

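```bash
python3 - <<'E'
from h import *
C,im=calib("top");S,sm=calib("side")
g=lambda u,k,x0:( (np.array(u,float)+.5)/k-.5)+np.array(x0)
np.set_printoptions(precision=4,suppress=True)
print("top bot",cast(C,g([[68,172],[65,207]],14,[395,216]),.01))
print("top top",cast(C,g([[195,78],[205,210]],14,[395,216]),.09))
print("side bot",cast(S,g([[138,515],[165,515]],11,[295,125]),.01))
print("side top",cast(S,g([[120,308],[172,320]],11,[295,125]),.09))
print("handle top",cast(C,g([[398,78],[615,90],[608,175],[398,165]],14,[395,216]),.14))
print("handle top side",cast(S,g([[152,55],[205,58],[192,130],[145,122]],11,[295,125]),.14))
# tank side rim corners, in sz zoom
q=cast(S,g([[112,68],[322,103],[262,270],[43,232]],5,[250,180]),.1);print(q,q.mean(0))
# tank-top projection of vertical at wedge
p=np.array([[.48,-.1,.01],[.48,-.1,.09]]);print(proj(S,p),proj(C,p))
# axes
# rack base corners top z=.01 from tz right panel
q=cast(C,g([[472-400,285],[650-400,298],[483-400,88]],5,[380,191]),.01);print(q)
hsv=cv2.cvtColor(sm,cv2.COLOR_BGR2HSV);
E
```

```text
top bot [[ 0.4889 -0.1349  0.01  ]
 [ 0.482  -0.1341  0.01  ]]
top top [[ 0.5002 -0.1341  0.09  ]
 [ 0.4763 -0.1353  0.09  ]]
side bot [[ 0.4882 -0.1323  0.01  ]
 [ 0.4802 -0.1334  0.01  ]]
side top [[ 0.4964 -0.1265  0.09  ]
 [ 0.481  -0.1227  0.09  ]]
handle top [[ 0.496  -0.153   0.14  ]
 [ 0.4943 -0.1906  0.14  ]
 [ 0.4796 -0.1889  0.14  ]
 [ 0.481  -0.1525  0.14  ]]
handle top side [[ 0.494  -0.1822  0.14  ]
 [ 0.4787 -0.1827  0.14  ]
 [ 0.4796 -0.1458  0.14  ]
 [ 0.4932 -0.148   0.14  ]]
[[0.5728 0.0928 0.1   ]
 [0.4519 0.1068 0.1   ]
 [0.4731 0.2408 0.1   ]
 [0.5907 0.2282 0.1   ]] [0.5221 0.1671 0.1   ]
[[308.7596 177.7479]
 [309.9086 157.9659]] [[386.7161 230.9451]
 [395.2609 228.9333]]
[[ 0.4349 -0.1188  0.01  ]
 [ 0.4288 -0.2155  0.01  ]
 [ 0.5427 -0.1275  0.01  ]]
```

The flat face looks to world -x (its x stays about 0.481 at both heights) and the taper to +x. The cassette is on the tank's far side, so the +x gap is the right one and the wedge only needs a small yaw. Next I move above the handle.

play_rows(travel=[[20,32,0],[42,67,0],[63,101,0],[84,135,0],[105,169,0],[126,203,0],[147,236,0],[168,270,0]], turn=[[0,0,0.1],[0,0,0.2],[0,0,0.3],[0,0,0.4],[0,0,0.5],[0,0,0.6],[0,0,0.7],[0,0,0.8]], gripper=[85,85,85,85,85,85,85,85])

```text
time: 0.97
tool_pos: [0.3986, -0.3093, 0.231]
eef_rot: [-180.0, 0.0, 67.7]
wrist_force: [0.4, -0.5, 0.2]
width: 0.994
```

play_rows(travel=[[18,29,0],[36,58,0],[54,87,0],[72,115,0],[88,141,-5],[88,141,-20],[88,141,-30],[88,141,-30]], turn=[[0,0,0.08],[0,0,0.16],[0,0,0.24],[0,0,0.32],[0,0,0.328],[0,0,0.328],[0,0,0.328],[0,0,0.328]], gripper=[85,85,85,85,85,85,85,85])

```text
time: 1.63
tool_pos: [0.4847, -0.1671, 0.1982]
eef_rot: [-179.7, -0.1, 86.5]
wrist_force: [-0.4, 0.1, -0.6]
width: 0.999
```

```bash
python3 - <<'E'
from h import *
C,im=calib("top");S,sm=calib("side")
r=lambda im,x,y,w,h,k:cv2.resize(im[y:y+h,x:x+w],None,fx=k,fy=k,interpolation=cv2.INTER_CUBIC)
from rig import arm
o=arm.observe();print(o["tool_pos"],o["eef_rot"])
print(proj(C,o["tool_pos"]),proj(S,o["tool_pos"]))
cv2.imwrite("pics/a1.png",np.hstack([r(im,370,170,80,90,5),r(sm,265,80,80,90,5)]))
E
```

```text
[ 0.48573948 -0.16859864  0.20033825] [-1.79889708e+02 -1.67676404e-02  8.64214231e+01]
[[439.41071052 223.37056934]] [[311.55063485 115.69106457]]
```

View pics/a1.png

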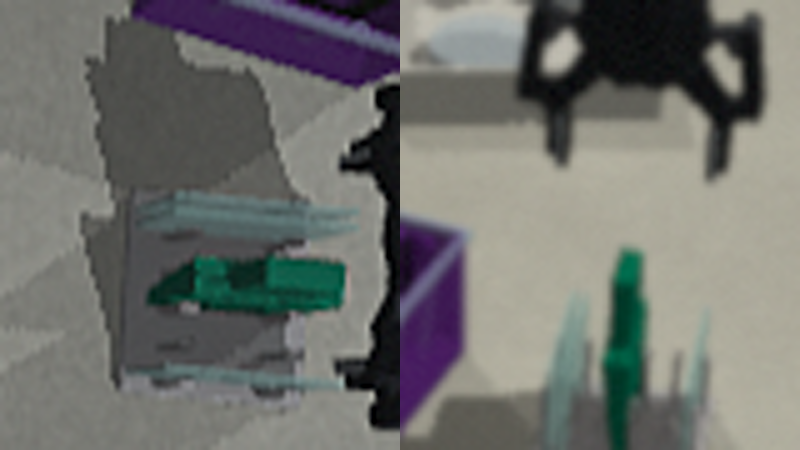

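The fingers straddle the handle symmetrically in the side view: tips at columns 297 and 327, handle at column 311. Descend and grip.

play_rows(travel=[[1,0,-25],[1,0,-50],[1,0,-75],[1,0,-93],[1,0,-93],[1,0,-93],[1,0,-93],[1,0,-93]], turn=[[0,0,0],[0,0,0],[0,0,0],[0,0,0],[0,0,0],[0,0,0],[0,0,0],[0,0,0]], gripper=[85,85,85,85,85,60,30,5])

```text
time: 2.4
tool_pos: [0.4883, -0.1698, 0.1096]
eef_rot: [179.9, 0.1, 86.4]
wrist_force: [-0.2, -1.0, -0.3]
width: 0.594
```

play_rows(travel=[[0,0,0],[0,0,0],[0,0,0],[0,0,0],[0,0,0],[0,0,0],[0,0,0],[0,0,0]], turn=[[0,0,0],[0,0,0],[0,0,0],[0,0,0],[0,0,0],[0,0,0],[0,0,0],[0,0,0]], gripper=[0,0,0,0,0,0,0,0])

```text
time: 3.07
tool_pos: [0.4884, -0.1703, 0.1114]
eef_rot: [179.9, 0.1, 86.4]
wrist_force: [-2.3, -0.3, 7.2]
width: 0.175
```

play_rows(travel=[[0,0,10],[0,0,25],[0,0,45],[0,0,65],[0,0,85],[0,0,105],[0,0,125],[0,0,130]], turn=[[0,0,0],[0,0,0],[0,0,0],[0,0,0],[0,0,0],[0,0,0],[0,0,0],[0,0,0]], gripper=[0,0,0,0,0,0,0,0])

```text
time: 3.73
tool_pos: [0.4903, -0.1711, 0.2459]
eef_rot: [179.5, 0.3, 86.4]
wrist_force: [0.5, 1.1, -1.3]
width: 0.176
```

```bash
python3 - <<'E'
from h import *
C,im=calib("top");S,sm=calib("side")
r=lambda im,x,y,w,h,k:cv2.resize(im[y:y+h,x:x+w],None,fx=k,fy=k,interpolation=cv2.INTER_CUBIC)
from rig import arm
o=arm.observe();print(o["tool_pos"],o["eef_rot"],o["wrist_force"],o["width"])
cv2.imwrite("pics/a2.png",np.hstack([r(im,380,170,80,90,5),r(sm,265,60,80,90,5)]))
E
```

```text
[ 0.48934561 -0.17072402  0.24321972] [179.70527707   0.22322286  86.38263604] [ 0.28121621 -0.88687137 -2.38915569] 0.18007435828965992
```

View pics/a2.png

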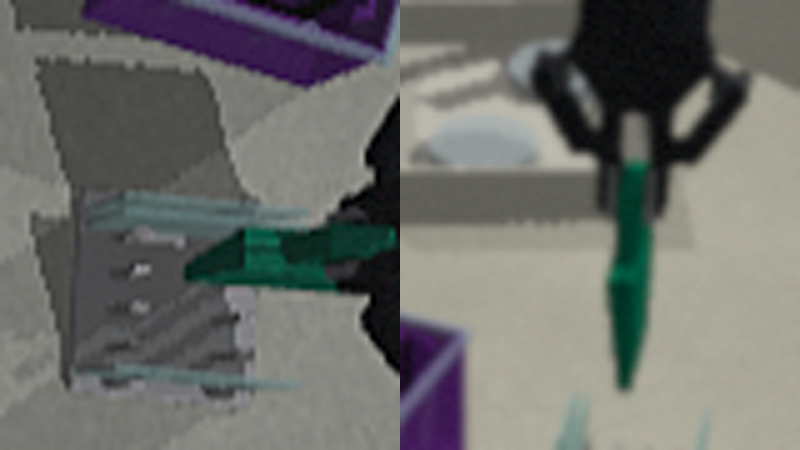

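The wedge is held upright and clear of the rack. Carry it over the gap at this height.

play_rows(travel=[[3,12,3],[10,40,5],[18,72,5],[26,104,5],[34,136,5],[42,168,5],[50,200,5],[58,232,5]], turn=[[0,0,0],[0,0,-0.01],[0,0,-0.02],[0,0,-0.03],[0,0,-0.04],[0,0,-0.05],[0,0,-0.06],[0,0,-0.066]], gripper=[0,0,0,0,0,0,0,0])

```text
time: 4.5
tool_pos: [0.546, 0.0639, 0.2461]
eef_rot: [179.9, 0.2, 82.6]
wrist_force: [0.9, -0.2, -1.3]
width: 0.181
```

play_rows(travel=[[8,32,0],[16,62,0],[21,84,0],[25,99,0],[25,99,0],[25,99,0],[25,99,0],[25,99,0]], turn=[[0,0,0],[0,0,0],[0,0,0],[0,0,0],[0,0,0],[0,0,0],[0,0,0],[0,0,0]], gripper=[0,0,0,0,0,0,0,0])

```text
time: 5.17
tool_pos: [0.5706, 0.1617, 0.2457]
eef_rot: [180.0, 0.3, 82.5]
wrist_force: [0.1, 0.5, -1.6]
width: 0.178
```

```bash
python3 - <<'E'
from h import *
C,im=calib("top");S,sm=calib("side")
r=lambda im,x,y,w,h,k:cv2.resize(im[y:y+h,x:x+w],None,fx=k,fy=k,interpolation=cv2.INTER_CUBIC)
from rig import arm
o=arm.observe();print(o["tool_pos"],o["eef_rot"],o["wrist_force"],o["width"])
cv2.imwrite("pics/a3.png",np.hstack([r(im,253,160,80,100,5),r(sm,240,160,80,100,5)]))
E
```

```text
[0.57091658 0.16170563 0.24609968] [179.93517978   0.23849164  82.49779742] [-0.17632445 -0.15031404 -1.78438351] 0.17630293815022005
```

View pics/a3.png

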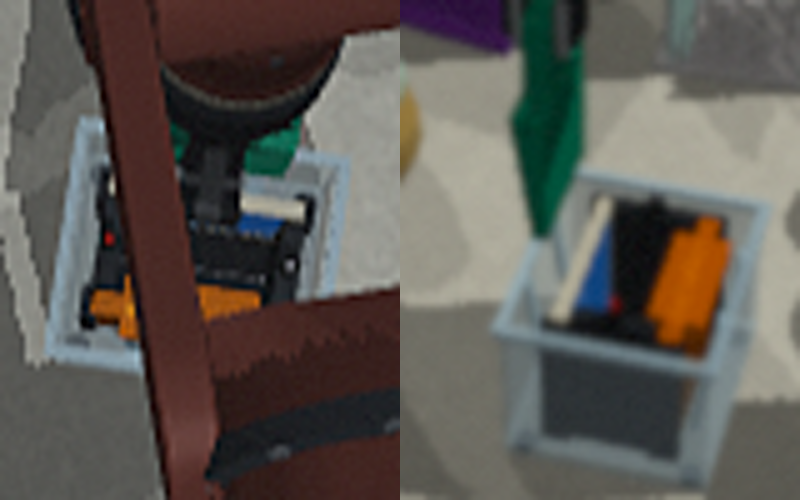

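```bash
python3 - <<'E'
from h import *
np.set_printoptions(precision=4,suppress=True)
C,im=calib("top");S,sm=calib("side")
g=lambda u,k,x0:( (np.array(u,float)+.5)/k-.5)+np.array(x0)
print("cass side NL NR FL FR",cast(S,g([[552-400,318],[578-400,318],[596-400,200],[612-400,203]],5,[240,160]),.098))
print("cass top",cast(C,g([[110,96],[110,112],[305,122],[305,138]],5,[253,176]),.098))
print("wedge bottom near side",cast(S,g([[133,236],[145,236]],5,[240,160]),.145))
print("core pins side", cast(S,g([[556-400,197+0]],5,[240,160]),.1))
r=lambda im,x,y,w,h,k:cv2.resize(im[y:y+h,x:x+w],None,fx=k,fy=k,interpolation=cv2.INTER_CUBIC)
cv2.imwrite("pics/a4.png",np.hstack([r(sm,255,160,62,92,9)]))
E
```

```text
cass side NL NR FL FR [[0.5615 0.2116 0.098 ]
 [0.5478 0.2098 0.098 ]
 [0.5504 0.1151 0.098 ]
 [0.5411 0.1164 0.098 ]]
cass top [[0.5632 0.2068 0.098 ]
 [0.555  0.2068 0.098 ]
 [0.5509 0.1079 0.098 ]
 [0.5427 0.1079 0.098 ]]
wedge bottom near side [[0.5729 0.1993 0.145 ]
 [0.5666 0.1985 0.145 ]]
core pins side [[0.5727 0.1177 0.1   ]]
```

View pics/a4.png

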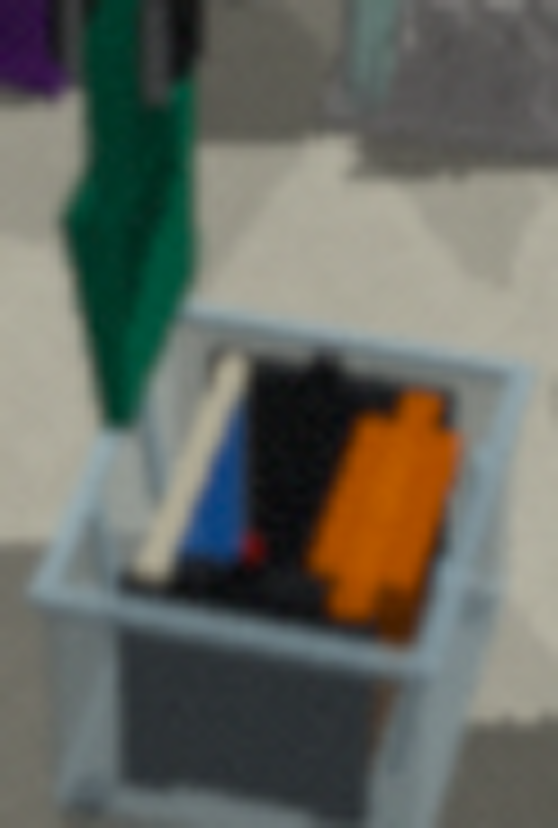

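The side view puts the wedge's flat face about 5 mm outside the cassette's outer face at row 236, and it is centred to about 2 mm. Lower it to just inside the rim.

play_rows(travel=[[-0.5,-1,-8],[-0.5,-2,-18],[-0.5,-2,-28],[-0.5,-2,-38],[-0.5,-2,-48],[-0.5,-2,-55],[-0.5,-2,-60],[-0.5,-2,-60]], turn=[[0,0,0],[0,0,0],[0,0,0],[0,0,0],[0,0,0],[0,0,0],[0,0,0],[0,0,0]], gripper=[0,0,0,0,0,0,0,0])

```text
time: 6.03
tool_pos: [0.5694, 0.1599, 0.1842]
eef_rot: [-179.9, 0.3, 82.5]
wrist_force: [-0.6, 0.9, -1.1]
width: 0.177
```

```bash
python3 - <<'E'
from h import *
C,im=calib("top");S,sm=calib("side")
r=lambda im,x,y,w,h,k:cv2.resize(im[y:y+h,x:x+w],None,fx=k,fy=k,interpolation=cv2.INTER_CUBIC)
from rig import arm
o=arm.observe();print(o["tool_pos"],o["eef_rot"],o["wrist_force"],o["width"])
cv2.imwrite("pics/a5.png",np.hstack([r(im,253,160,80,92,5),r(sm,245,160,80,92,5)]))
E
```

```text
[0.57057356 0.16005509 0.18612491] [179.92775259   0.22751088  82.51971184] [-0.59259925  0.51595136 -1.4679869 ] 0.17756942669718648
```

View pics/a5.png

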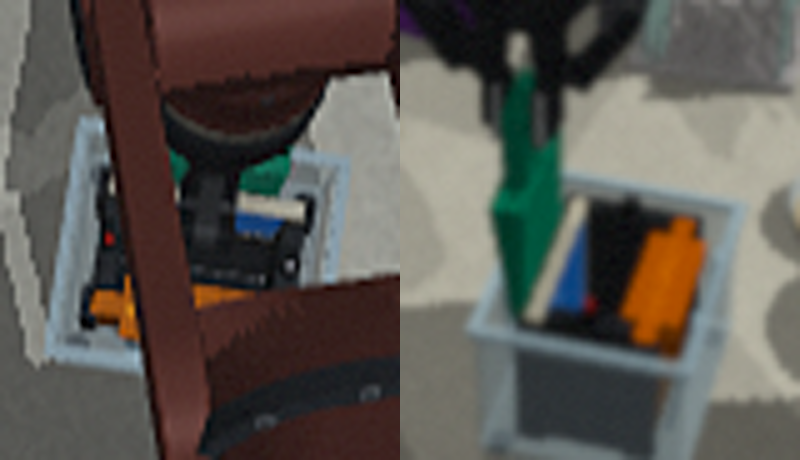

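The side view shows the wedge inside the gap, beside the ivory edge, with no contact force. Continue down with a slight inward drift.

play_rows(travel=[[-0.3,0,-5],[-0.7,0,-10],[-1.1,0,-15],[-1.5,0,-20],[-1.9,0.2,-25],[-2.3,0.3,-30],[-2.6,0.3,-34],[-2.6,0.3,-34]], turn=[[0,0,0],[0,0,0],[0,0,0],[0,0,0],[0,0,0],[0,0,0],[0,0,0],[0,0,0]], gripper=[0,0,0,0,0,0,0,0])

```text
time: 6.8
tool_pos: [0.567, 0.1602, 0.1507]
eef_rot: [-179.9, 0.3, 82.5]
wrist_force: [-0.5, 0.3, -1.5]
width: 0.179
```

```bash
python3 - <<'E'
from h import *
C,im=calib("top");S,sm=calib("side")
r=lambda im,x,y,w,h,k:cv2.resize(im[y:y+h,x:x+w],None,fx=k,fy=k,interpolation=cv2.INTER_CUBIC)
from rig import arm
o=arm.observe();print(o["tool_pos"],o["eef_rot"],o["wrist_force"],o["ft_torque"],o["width"])
cv2.imwrite("pics/a6.png",np.hstack([r(im,253,160,80,92,5),r(sm,245,160,80,92,5)]))
E
```

```text
[0.567831   0.16032788 0.15183785] [179.95401689   0.23534636  82.52022512] [-0.08722472  0.14947002 -1.32162617] [ 0.03298544 -0.01011951 -0.03833308] 0.17769697794910283
```

View pics/a6.png

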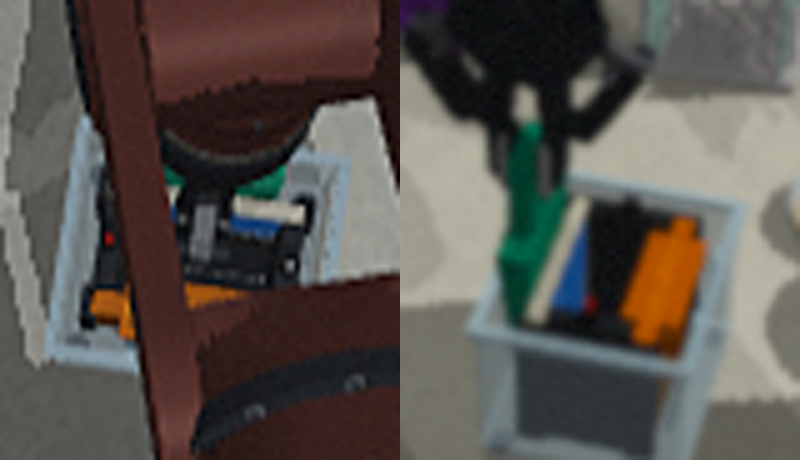

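Still free of contact, with the underside at about 51 mm.

play_rows(travel=[[-0.3,0,-3],[-0.7,0.1,-6],[-1.0,0.1,-9],[-1.4,0.2,-12],[-1.7,0.2,-15],[-2.0,0.2,-18],[-2.0,0.2,-18],[-2.0,0.2,-18]], turn=[[0,0,0],[0,0,0],[0,0,0],[0,0,0],[0,0,0],[0,0,0],[0,0,0],[0,0,0]], gripper=[0,0,0,0,0,0,0,0])

```text
time: 7.57
tool_pos: [0.5655, 0.1605, 0.1334]
eef_rot: [-180.0, 0.2, 82.5]
wrist_force: [-0.3, 0.0, -1.7]
width: 0.18
```

play_rows(travel=[[-0.1,0,-1],[-0.3,0,-2],[-0.4,0,-3],[-0.5,0,-4],[-0.7,0.1,-5],[-0.8,0.1,-6],[-0.8,0.1,-6],[-0.8,0.1,-6]], turn=[[0,0,0],[0,0,0],[0,0,0],[0,0,0],[0,0,0],[0,0,0],[0,0,0],[0,0,0]], gripper=[0,0,0,0,0,0,0,0])

```text
time: 8.23
tool_pos: [0.5651, 0.1606, 0.1275]
eef_rot: [180.0, 0.2, 82.5]
wrist_force: [1.4, -0.3, -1.6]
width: 0.175
```

play_rows(travel=[[-0.1,0,-1],[-0.3,0,-2],[-0.4,0,-3],[-0.5,0,-4],[-0.7,0.1,-5],[-0.7,0.1,-5],[-0.7,0.1,-5],[-0.7,0.1,-5]], turn=[[0,0,0],[0,0,0],[0,0,0],[0,0,0],[0,0,0],[0,0,0],[0,0,0],[0,0,0]], gripper=[0,0,0,0,0,0,0,0])

```text
time: 8.9
tool_pos: [0.5648, 0.1607, 0.1225]
eef_rot: [179.9, 0.2, 82.5]
wrist_force: [3.1, 0.8, -2.8]
width: 0.177
```

play_rows(travel=[[0,0,-1],[-0.1,0,-2],[-0.2,0,-3],[-0.2,0,-3],[-0.2,0,-3],[-0.2,0,-3],[-0.2,0,-3],[-0.2,0,-3]], turn=[[0,0,0],[0,0,0],[0,0,0],[0,0,0],[0,0,0],[0,0,0],[0,0,0],[0,0,0]], gripper=[0,0,0,0,0,0,0,0])

```text
time: 9.57
tool_pos: [0.5648, 0.1607, 0.1195]
eef_rot: [179.9, 0.2, 82.5]
wrist_force: [2.4, -0.2, -1.0]
width: 0.174
```

```bash
python3 - <<'E'
from h import *
C,im=calib("top");S,sm=calib("side")
r=lambda im,x,y,w,h,k:cv2.resize(im[y:y+h,x:x+w],None,fx=k,fy=k,interpolation=cv2.INTER_CUBIC)
from rig import arm
o=arm.observe();print(o["tool_pos"],o["eef_rot"],o["wrist_force"],o["ft_torque"],o["width"])
cv2.imwrite("pics/a7.png",np.hstack([r(im,253,160,80,92,5),r(sm,245,160,80,92,5)]))
E
```

```text
[0.56477413 0.16065427 0.11951101] [179.86644924   0.21900322  82.50225802] [ 3.27370487 -0.21591499 -1.84231833] [-0.10388585 -0.86528697 -0.04352287] 0.1715400022487906
```

View pics/a7.png

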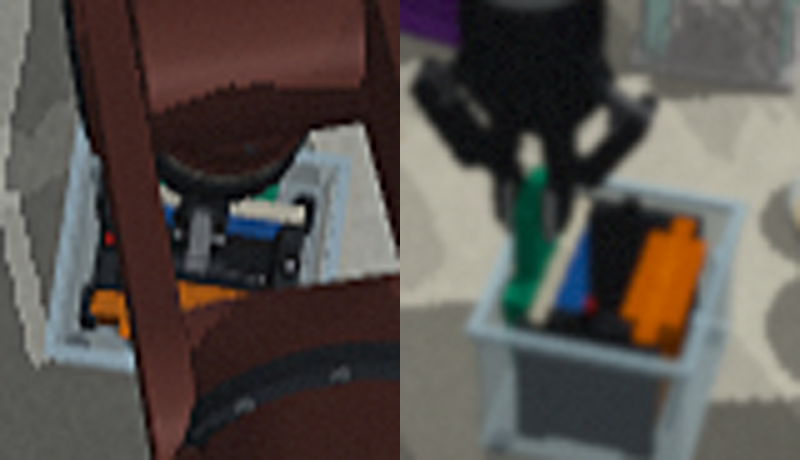

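play_rows(travel=[[0,0,-1],[0,0,-2],[0,0,-2],[0,0,-2],[0,0,-2],[0,0,-2],[0,0,-2],[0,0,-2]], turn=[[0,0,0],[0,0,0],[0,0,0],[0,0,0],[0,0,0],[0,0,0],[0,0,0],[0,0,0]], gripper=[0,0,0,0,0,0,0,0])

```text
time: 10.33
tool_pos: [0.5648, 0.1607, 0.1195]
eef_rot: [179.9, 0.2, 82.5]
wrist_force: [-1.1, -1.4, 7.4]
width: 0.18
```

Vertical reaction has begun (7 N). Press to 15–20 N.

play_rows(travel=[[0,0,-2],[0,0,-2.5],[0,0,-3],[0,0,-3.3],[0,0,-3.6],[0,0,-4],[0,0,-4],[0,0,-4]], turn=[[0,0,0],[0,0,0],[0,0,0],[0,0,0],[0,0,0],[0,0,0],[0,0,0],[0,0,0]], gripper=[0,0,0,0,0,0,0,0])

```text
time: 11.0
tool_pos: [0.5649, 0.1607, 0.1194]
eef_rot: [179.9, 0.3, 82.5]
wrist_force: [-7.0, -2.8, 16.7]
width: 0.177
```

```bash
python3 - <<'E'
from h import *
C,im=calib("top");S,sm=calib("side")
r=lambda im,x,y,w,h,k:cv2.resize(im[y:y+h,x:x+w],None,fx=k,fy=k,interpolation=cv2.INTER_CUBIC)
from rig import arm
o=arm.observe();print(o["tool_pos"],o["eef_rot"],o["wrist_force"],o["ft_torque"],o["width"])
cv2.imwrite("pics/a8.png",np.hstack([r(im,253,160,80,92,5),r(sm,245,160,80,92,5)]))
E
```

```text
[0.56481533 0.16073589 0.11937965] [179.93246876   0.26565502  82.52993695] [-5.65317983 -1.92212372 16.30048115] [-0.36022634  0.58372715 -0.13219494] 0.1748955351110031
```

View pics/a8.png

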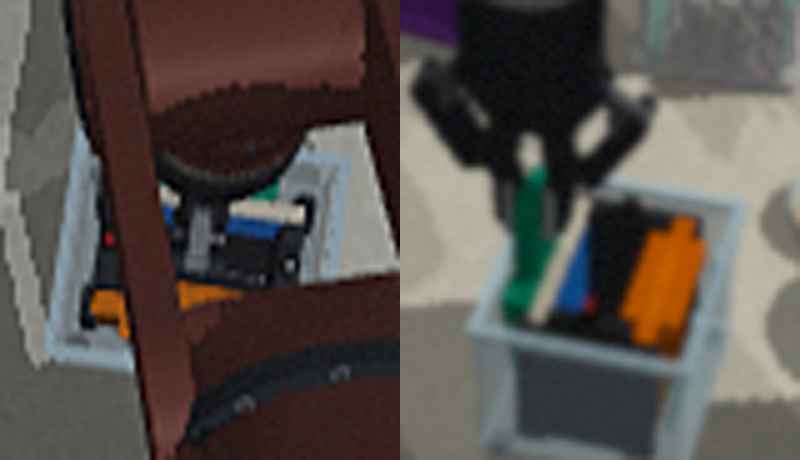

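```bash
python3 - <<'E'
from h import *
S,sm=calib("side");a=cv2.imread("pics/side0.png")
C,tm=calib("top");t=cv2.imread("pics/top0.png")
cv2.imwrite("pics/side8.png",sm);cv2.imwrite("pics/top8.png",tm)
def edge(im,row,x0,x1): # subpixel bright->blue transition (red channel half-level), rows
    g=im[row,x0:x1,2].astype(float);d=-np.diff(g);i=np.argmax(d);w=d[max(0,i-2):i+3].clip(0);return x0+ (np.arange(max(0,i-2),max(0,i-2)+len(w))*w).sum()/w.sum()+.5
for r in range(206,224,2):
    print(r,[round(edge(i,r,268,288),2) for i in(a,sm)], [i[r,268:288,2].tolist() for i in (a,sm)] if r in(214,) else "")
def ev(im,c,y0,y1):
    g=im[y0:y1,c,2].astype(float);d=-np.diff(g);i=np.argmax(d);s=max(0,i-2);w=d[s:i+3].clip(0);return y0+(np.arange(s,s+len(w))*w).sum()/w.sum()+.5
for c in range(301,313,2): print(c,[round(ev(i,c,190,212),2) for i in(t,tm)])
E
```

```text
206 [np.float64(279.76), np.float64(281.15)] 
208 [np.float64(279.09), np.float64(280.24)] 
210 [np.float64(278.19), np.float64(279.66)] 
212 [np.float64(277.55), np.float64(278.56)] 
214 [np.float64(276.9), np.float64(277.81)] [[115, 115, 112, 103, 101, 111, 116, 112, 98, 61, 23, 16, 18, 34, 35, 23, 13, 13, 16, 16], [33, 2, 0, 0, 5, 50, 109, 151, 159, 137, 78, 20, 16, 15, 17, 15, 13, 18, 17, 20]]
216 [np.float64(276.02), np.float64(277.16)] 
218 [np.float64(275.54), np.float64(276.12)] 
220 [np.float64(274.53), np.float64(275.49)] 
222 [np.float64(273.82), np.float64(274.32)] 
301 [np.float64(202.01), np.float64(202.76)]
303 [np.float64(202.28), np.float64(203.09)]
305 [np.float64(202.5), np.float64(203.28)]
307 [np.float64(202.74), np.float64(203.66)]
309 [np.float64(203.07), np.float64(204.14)]
311 [np.float64(203.74), np.float64(204.15)]
```

The cassette edge moved 0.85 px in the top view and about 1 px in the side view. That is about 2 mm toward the core, so it should be flush. One last press, easing the arm inward so it doesn't resist the ribs' push.

play_rows(travel=[[-0.3,0,-4],[-0.6,0.1,-4],[-1,0.2,-4.2],[-1,0.2,-4.4],[-1,0.2,-4.4],[-1,0.2,-4.4],[-1,0.2,-4.4],[-1,0.2,-4.4]], turn=[[0,0,0],[0,0,0],[0,0,0],[0,0,0],[0,0,0],[0,0,0],[0,0,0],[0,0,0]], gripper=[0,0,0,0,0,0,0,0])

```text
time: 11.87
tool_pos: [0.5648, 0.1608, 0.1194]
eef_rot: [179.8, 0.3, 82.5]
wrist_force: [-3.8, -3.2, 15.7]
width: 0.176
```

```bash
python3 - <<'E'
from h import *
from rig import arm
C,tm=calib("top");S,sm=calib("side")
for i in range(2):
    o=arm.observe();print(o["tool_pos"],o["eef_rot"],o["wrist_force"],o["ft_torque"],o["width"]);calib("top")
r=lambda im,x,y,w,h,k:cv2.resize(im[y:y+h,x:x+w],None,fx=k,fy=k,interpolation=cv2.INTER_CUBIC)
cv2.imwrite("pics/a9.png",r(sm,255,175,60,65,9));cv2.imwrite("pics/side9.png",sm)
def edge(im,row,x0,x1):
    g=im[row,x0:x1,2].astype(float);d=-np.diff(g);i=np.argmax(d);s=max(0,i-2);w=d[s:i+3].clip(0);return x0+(np.arange(s,s+len(w))*w).sum()/w.sum()+.5
a=cv2.imread("pics/side0.png");b=cv2.imread("pics/side8.png")
print([[round(edge(i,q,268,288),2) for i in(a,b,sm)] for q in range(206,224,3)])
E
```

```text
[0.5648608  0.16077425 0.11939931] [179.84148027   0.28954683  82.53740919] [-3.77613424 -3.22954979 17.00598188] [-0.44917949  0.38294571 -0.08756481] 0.1765634967917407
[0.56483004 0.16076722 0.11936547] [179.84465175   0.29015548  82.53871497] [-4.89642481 -3.07157438 16.7552529 ] [-0.50062688  0.36131949 -0.077861  ] 0.17871176893684385
[[np.float64(279.76), np.float64(281.15), np.float64(281.22)], [np.float64(278.54), np.float64(279.96), np.float64(279.95)], [np.float64(277.55), np.float64(278.56), np.float64(278.65)], [np.float64(276.42), np.float64(277.54), np.float64(277.53)], [np.float64(275.54), np.float64(276.12), np.float64(276.26)], [np.float64(274.1), np.float64(275.04), np.float64(274.97)]]
```

View pics/a9.png

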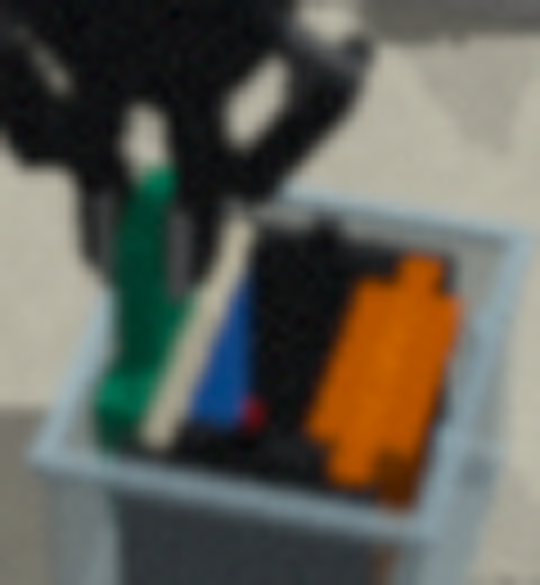

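```bash
python3 - <<'E'
from h import *
S,sm=calib("side")
def edge(im,row,x0,x1):
    g=im[row,x0:x1,2].astype(float);d=-np.diff(g);i=np.argmax(d);s=max(0,i-2);w=d[s:i+3].clip(0);return x0+(np.arange(s,s+len(w))*w).sum()/w.sum()+.5
for n,im in(("start",cv2.imread("pics/side0.png")),("now",sm)):
    p=cast(S,[[edge(im,q,268,288),q] for q in range(205,223)],.098)
    f=np.polyfit(p[:,1],p[:,0],1);print(n,"yaw",-np.degrees(np.arctan(f[0])),"x at y=.163,.2",np.polyval(f,[.163,.2]),"resid",np.std(p[:,0]-np.polyval(f,p[:,1])))
# orange rail left edge & rim yaw for reference
b=sm.astype(int);m=(b[:,:,2]>150)&(b[:,:,0]<60)&(b[:,:,1]<140)
m[:, :270]=0;m[:,320:]=0
P=[]
for q in range(200,232):
    xs=np.flatnonzero(m[q,270:320])
    if len(xs)>3:P.append([270+xs[0],q,270+xs[-1]])
print(P)
E
```

```text
start yaw -6.990558847024757 x at y=.163,.2 [0.54679411 0.55133095] resid 0.00034311139993520545
now yaw -8.38100250389624 x at y=.163,.2 [0.54374931 0.54920046] resid 0.00022343605830582198
[[np.int64(296), 207, np.int64(302)], [np.int64(295), 208, np.int64(304)], [np.int64(295), 209, np.int64(305)], [np.int64(294), 210, np.int64(305)], [np.int64(294), 211, np.int64(305)], [np.int64(294), 212, np.int64(304)], [np.int64(293), 213, np.int64(304)], [np.int64(293), 214, np.int64(304)], [np.int64(293), 215, np.int64(303)], [np.int64(292), 216, np.int64(303)], [np.int64(292), 217, np.int64(302)], [np.int64(291), 218, np.int64(302)], [np.int64(291), 219, np.int64(302)], [np.int64(291), 220, np.int64(301)], [np.int64(290), 221, np.int64(301)], [np.int64(290), 222, np.int64(301)], [np.int64(292), 223, np.int64(300)], [np.int64(293), 224, np.int64(300)], [np.int64(293), 225, np.int64(296)]]
```

```bash
python3 - <<'E'
from h import *
C,_=calib("top");S,_=calib("side")
t=cv2.imread("pics/top0.png");s=cv2.imread("pics/side0.png")
lsd=cv2.createLineSegmentDetector()
for n,cam,im,(x,y,w,h) in(("top",C,t,(255,178,75,68)),("side",S,s,(250,188,72,52))):
    k=4
    z=cv2.resize(im[y:y+h,x:x+w],None,fx=k,fy=k,interpolation=cv2.INTER_CUBIC)
    L=lsd.detect(cv2.cvtColor(z,cv2.COLOR_BGR2GRAY))[0][:,0]
    for l in L:
        if np.hypot(l[2]-l[0],l[3]-l[1])<22*k: continue
        p=cast(cam,(l.reshape(2,2)+.5)/k-.5+[x,y],.099);d=p[1]-p[0]
        a=np.degrees(np.arctan2(d[1],d[0]));a=(a+45)%90-45
        print(n,"ang %.2f len %.3f mid %s"%(a,np.linalg.norm(d),np.round((p[0]+p[1])[:2]/2,4)))
E
```

```text
top ang -7.68 len 0.073 mid [0.5578 0.2283]
top ang -7.82 len 0.123 mid [0.5132 0.0924]
top ang -7.56 len 0.130 mid [0.4609 0.1673]
top ang -7.83 len 0.137 mid [0.5844 0.154 ]
side ang -7.68 len 0.086 mid [0.5227 0.2273]
side ang -7.81 len 0.089 mid [0.5245 0.2388]
```

```bash
python3 - <<'E'
from h import *
C,tm=calib("top");S,sm=calib("side")
lsd=cv2.createLineSegmentDetector()
for n,cam,im,(x,y,w,h) in(("top0",C,cv2.imread("pics/top0.png"),(268,190,52,30)),("top",C,tm,(268,190,52,30)),("side0",S,cv2.imread("pics/side0.png"),(262,194,34,38)),("side",S,sm,(262,194,34,38))):
    k=6
    z=cv2.resize(im[y:y+h,x:x+w],None,fx=k,fy=k,interpolation=cv2.INTER_CUBIC)
    L=lsd.detect(cv2.cvtColor(z,cv2.COLOR_BGR2GRAY))[0][:,0]
    for l in L:
        if np.hypot(l[2]-l[0],l[3]-l[1])<10*k: continue
        p=cast(cam,(l.reshape(2,2)+.5)/k-.5+[x,y],.098);d=p[1]-p[0]
        a=np.degrees(np.arctan2(d[1],d[0]));a=(a+45)%90-45
        m=(p[0]+p[1])/2-[.5222,.164,0];th=np.radians(-7.7)
        print(n,"ang %.2f len %.3f tank x %.4f y %.4f"%(a,np.linalg.norm(d),m[0]*np.cos(th)+m[1]*np.sin(th),-m[0]*np.sin(th)+m[1]*np.cos(th)))
E
```

```text
top ang -7.70 len 0.036 tank x 0.0244 y -0.0339
side0 ang -7.35 len 0.075 tank x -0.0016 y 0.0617
side ang -5.96 len 0.047 tank x 0.0217 y -0.0247
side ang 11.15 len 0.044 tank x 0.0778 y -0.0364
side ang -8.01 len 0.066 tank x 0.0331 y 0.0188
side ang -7.53 len 0.080 tank x 0.0008 y 0.0617
side ang -7.45 len 0.042 tank x 0.0222 y 0.0176
side ang -7.83 len 0.066 tank x -0.0145 y 0.0029
```

The cassette edges now read −7.70°, −8.0° and −7.45° against the tank's −7.7°. Its inner edge is at tank x = 24.4 mm, so it is square and flush. Handing in.

```bash
python3 - <<'E'
from rig import arm,workorder
print(arm.observe()["wrist_force"]);print(workorder.close_job())
E
```

```text
[-4.2796097  -2.07896991 17.64601977]
the job is handed in; nothing more can be done
None
```

I drew the wedge straight up out of the rack, carried it above everything to the tank's far (+x) gap, and slid it in with its flat face towards the cassette. I then pressed it down and handed the job in at about 12 s, still gripping and pushing. No verdict is reported.

Last checks:
- **Push and grip:** the wrist read 17.6 N of upward reaction, steady over the last two presses. The tool stayed still at z = 0.1194 m, which puts the wedge's underside about 18 to 21 mm above the bench. The fingers were stopped on the handle at about 15 mm opening.
- **Cassette position:** its inner edge was at 24.4 mm in the tank's frame in the top view (the seal is at 24 mm). It had moved 2 to 3 mm towards the core.
- **Cassette angle:** edge lines read −7.70° (top) and −8.0° and −7.45° (side) against −7.7° for the tank. One earlier fit in the side view gave −8.4°, so the readings disagree by up to about 0.7°. I took that as measurement noise; the limit is about 1.1°.
- **Not checked:**
  - Contact forces at the cassette and the fingers could not be measured directly.
  - I did not measure the cassette's upright tilt.
  - I did not re-measure the Petri dish, jar or slide box. The path passed well above them.

The two cameras disagreed by about 6 mm in y. I used the average, so the wedge's centring is only known to about 3 mm; the limit is about 10 mm.

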